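Mix the ink flask that stands on the coaster

ROBOT

A 6-joint arm with a two-finger parallel gripper is mounted at the origin on the work surface. World frame = base frame: x ahead of the robot, y to its left, z up, the work surface at z = 0. Lengths are in m, angles in rad, forces in N, time in s.
With the tool pointing down it reaches from about 0.4 to 0.925 m from the base axis. Payload 3.4 kg.
Tool frame: the origin (TCP) lies at the very end of the fingers, on their centre line; the grasp point (between the pads) lies 19 mm behind it (manip.grip_depth is the distance from the TCP to the grasp point, in m); z points along the fingers, y is the line along which they close (so a half turn about z gives the same grasp; the last joint's range is limited). The gripper opens to 85 mm and grips with 20 to 120 N. Pads are 22 mm wide; open, the fingers measure 114 mm over their backs; the gripper's body (76 mm by 85 mm) begins 54 mm behind the grasp point. The pads swing forward as they close: fully open they stand 13 mm farther back than shut.
Start: joints at [-1.222, 0.307, 1.506, -0, 1.328, -0.073], TCP at [0.235, -0.525, 0.231] pointing down, gripper open.
Joint ranges: [-3.12, 3.12], [-1.05, 2.28], [0.14, 2.33], [-1.42, 4.57], [0.1, 2.73], [-2.68, 2.68]. Speed limits (rad/s): [2.57, 2.57, 3.14, 3.14, 3.14, 3.14].

INTERFACE

Orientations are given as [roll, pitch, yaw] about the fixed x, y, z axes, in that order (R = Rz(yaw) Ry(pitch) Rx(roll)).
In Python, from plant import manip gives the robot as it stands.
- The arm moves only by the tool step_arm, never from a script. Its argument "rows" is a list of rows, each a list of 5 numbers: the gripper's target within -1 to 1 (fully open at 1, half-way at 0, shut at -1), then the shift along the tool's x, y, z in units of 50 cm (1.0 is 50 cm), then the turn about the tool's z in units of 0.5 rad (1.0 is 0.5 rad). A call has 1 to 12 rows; each row is the pose to reach, as a shift and turn from the pose commanded when the call began, along the tool's axes at that moment; what a row does not reach only later rows make up. A row lasts 1/8 s, in which the tool goes at most 62.5 mm and 10.7 degrees, less where a joint would pass 70% of its speed; a pose out of reach is approached as far as the arm can. A call with a number of a shift or a turn outside -1 to 1 is refused whole. A call with a gripper value outside its range is refused whole. The fingers move at their own pace and stop on an object; "squeeze" is the grip in N (left out, the last holds). Time passes only in rows, so rows that repeat a pose let the fingers close. It gives the time, the measured TCP pose, the force, the opening and the grip force at its end, in the units of the state.
- manip.get_obs(): the state, without advancing time (a new reading comes with each control period).
- manip.read_camera(name): name is "side" or "top"; returns a dict with "frame" (480x640x3 uint8, blue, green, red), "fx", "fy", "cx", "cy" (pixels), "distortion" ([k1, k2, p1, p2, k3] as OpenCV has them; the pictures are not rectified), "world_from_camera" (4x4, takes a point from camera to world coordinates). Camera axes: x right, y down, z forward; pixel columns grow to the right and rows downward; lengths in m; the calibration is good to about 2 mm. A picture is of the moment at which its call begins. There is no depth.
- manip.finish_job(): hands the job in; it is judged then, once.
The state is a dict: "clock": time; "joint_positions": joint angles; "joint_velocities": joint speeds; "effort": joint torques, N m; "tcp_pos": TCP position; "tool_rot": TCP orientation; "contact_force": force on the tool from outside, world axes, zero at the start; "ft_torque": the same for the moment, N m; "finger_gap": finger opening in m; "finger_force": force on a finger pad.
Only numpy, scipy, OpenCV 4.12 (cv2) and the standard library are available. Lean on these libraries where they do the work, as an engineer would, in place of code of your own. Each camera call takes 0.05 s, during which the arm holds its last target. There are 200 camera calls.

TASK

One of the two round ink flasks stands on the round wooden coaster: set that one upright, ball down, into the orange sprung ring of the white touch mixer, gently press it down until the ring has sunk most of the way to its stop, and finish while still holding it pressed there with the fingers (do not let go; the mixer only runs while pressed). Leave the other flask on its square slate, and do not disturb the mug, the bell or the tin.

Things in the scene. Friction and masses are not known exactly. Their poses are not given: they have to be found in the camera images.
- flask_blue_mid (a point): Blue round ink flask, rigid and closed, standing upright, 100 mm tall: a blue ball-shaped body 60 mm across (ball centre 24 mm above the foot, flat foot 36 mm across), short neck, and a black cylindrical cap 30 mm across and 38 mm tall (62 to 100 mm above the foot). Mass 0.17 to 0.29 kg. Point: on its axis, half-way up (50 mm above the foot, 50 mm below the cap's top); z up the axis. At the start it stands either on the round wooden coaster or on the square slate.
- flask_green_mid (a point): Green round ink flask, rigid and closed, standing upright, 100 mm tall: a green ball-shaped body 60 mm across (ball centre 24 mm above the foot, flat foot 36 mm across), short neck, and a black cylindrical cap 30 mm across and 38 mm tall (62 to 100 mm above the foot). Mass 0.17 to 0.29 kg. Point: on its axis, half-way up (50 mm above the foot, 50 mm below the cap's top); z up the axis. At the start it stands either on the round wooden coaster or on the square slate.
- coaster_top (a point): Round light-wood coaster, 100 mm across, 8 mm thick, fixed to the desk. Point: centre of its top. The flask whose axis is over it at the start is the one to mix.
- slate_top (a point): Square grey slate, 96 by 96 mm, 8 mm thick, fixed to the desk. Point: centre of its top. The flask standing here stays here.
- ring_top (a point): Orange ring on three springs above the white round mixer (mixer 112 mm across, 45 mm high, fixed to the desk). Ring 72 mm outside, 48 mm bore, 12 mm high, axis vertical. Point: centre of the ring's top edge (moves with it; 82 mm above the desk when free); z up. A flask seated in it rests with its ball on the bore's edge, its foot 6 mm below this point, and so its own half-way point 44 mm above it.
- ring (a joint): How far the sprung ring is pressed down, m: 0 free, 0.020 at its stop. Spring 600 N/m (12 N at the stop); a flask's own weight sinks it only 3 to 5 mm. 'Most of the way' means more than 0.012.
- mug_mid (a point): Coral ceramic mug, 80 mm across, 95 mm tall, loose, a bystander. Point: on its axis, half-way up.
- bell_mid (a point): Chrome desk bell on a black foot, 84 mm across, 59 mm tall, loose, a bystander. Point: on its axis, half-way up.
- tin_mid (a point): Silver aluminium tin with closed hinged lid, 83 by 113 by 38 mm, loose, a bystander. Point: its centre.
Not all that is in view belongs to the job. There is more than one size of the part that bears flask_blue_mid; the job needs the middle-sized.

How it is judged:
By the outcome, as a careful person would: the job done as asked, in the order asked, and still so for the second after the job is handed in, while the arm keeps its last pose, push and grip.
It also fails if it takes over 38 s, if anything falls off the work surface, if the arm or the gripper's body presses on something with over 40 N, if the wrist force passes 120 N, or if a joint passes its speed limit or range.

## Working session

There is one attempt and no reset: what is moved stays moved. The work goes in short steps, Python scripts to look and compute and a tool call to move; the robot and the scene stay as the last step left them, time stands still between calls to the robot, and variables do not carry over. Pictures are saved under pics/ and viewed, at most 10 in all, crops included, and the job is handed in when it is done.

Besides the shell and the picture viewer there is one more tool, called after ">>>" as name([rows], argument=value, ...), one row to a line, values as JSON. step_arm: Moves the arm, as the interface text tells. Shifts and turns lie within -1 to 1; 1 stands for 50 cm of shift or 0.5 rad of turn. Its arguments: {"type":"object","properties":{"rows":{"type":"array"},"squeeze":{"type":"number"}},"required":["rows"]}

```bash
mkdir -p pics; ls
python3 - <<'E'
from plant import manip
import cv2,numpy as np
for n in("side","top"):
    c=manip.read_camera(n); cv2.imwrite(f"pics/{n}0.png",c["frame"])
    print(n,c["fx"],c["fy"],c["cx"],c["cy"],c["distortion"]);print(np.round(c["world_from_camera"],4))
o=manip.get_obs();print(o["clock"],o["tcp_pos"],o["tool_rot"],o["contact_force"],o["finger_gap"],manip.grip_depth)
E
```

```text
pics
side 547.3701376536385 547.3701376536385 325.55243592527285 234.48392066058904 [-0.08597888  0.          0.          0.          0.        ]
[[-0.9463 -0.2415  0.2148  0.3934]
 [-0.3226  0.6666 -0.6719  0.5931]
 [ 0.0191 -0.7052 -0.7088  0.6922]
 [ 0.      0.      0.      1.    ]]
top 443.6329558269085 443.6329558269085 314.24174717668393 244.29344394687342 [0.01415429 0.         0.         0.         0.        ]
[[-2.700e-03 -9.911e-01  1.331e-01  4.503e-01]
 [-9.998e-01 -1.000e-04 -2.100e-02  2.680e-02]
 [ 2.090e-02 -1.331e-01 -9.909e-01  9.072e-01]
 [ 0.000e+00  0.000e+00  0.000e+00  1.000e+00]]
0.1 [ 0.23517139 -0.52400045  0.23046315] [-3.13969518e+00 -1.52774456e-04  4.21818098e-01] [ 0.30172761 -0.31712156  0.27948663] 0.08555632319500792 0.0187
```

View pics/side0.png

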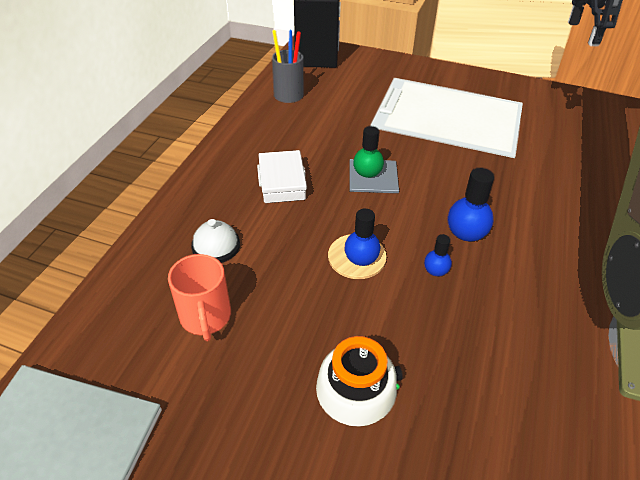

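View pics/top0.png

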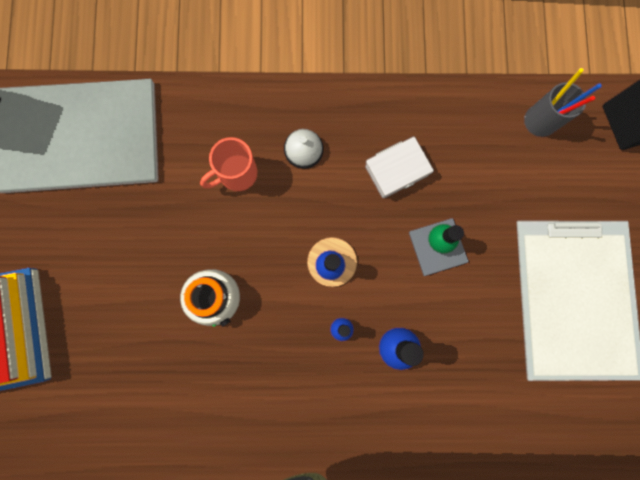

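The side view (px) shows these flasks that could be mistaken for the target:
- **Blue on the round wooden coaster:** side (363,245), top (330,264).
- **Small blue on the desk:** side (438,262), top (342,329).
- **Large blue on the desk:** side (471,215), top (402,348).
- **Green on the slate:** side (370,160), top (445,238).

I choose the blue one on the coaster, since it is mid-sized and its axis is over the coaster. The ring is at side (360,362), top (205,297).

```bash
cat > h.py <<'E'
from plant import manip
import cv2,numpy as np
def cam(n):
    c=manip.read_camera(n); c["K"]=np.array([[c["fx"],0,c["cx"]],[0,c["fy"],c["cy"]],[0,0,1]]); c["d"]=np.array(c["distortion"]); return c
def ray(c,p):
    u=cv2.undistortPoints(np.array([[p]],float),c["K"],c["d"])[0,0]
    T=np.array(c["world_from_camera"]); d=T[:3,:3]@[u[0],u[1],1]; return T[:3,3],d/np.linalg.norm(d)
def plane(c,p,z):
    o,d=ray(c,p); return o+d*(z-o[2])/d[2]
def tri(c1,p1,c2,p2):
    o1,d1=ray(c1,p1);o2,d2=ray(c2,p2)
    s=np.linalg.lstsq(np.c_[d1,-d2],o2-o1,rcond=None)[0]
    a,b=o1+s[0]*d1,o2+s[1]*d2; return (a+b)/2,np.linalg.norm(a-b)
def blob(c,lo,hi,near,rad,minarea=15):
    m=cv2.inRange(cv2.cvtColor(c["frame"],cv2.COLOR_BGR2HSV),np.array(lo),np.array(hi))
    k=np.zeros_like(m);cv2.circle(k,near,rad,255,-1);m&=k
    cs,_=cv2.findContours(m,cv2.RETR_EXTERNAL,cv2.CHAIN_APPROX_NONE)
    return max(cs,key=cv2.contourArea)
BLUE=((110,150,40),(130,255,255)); BLACK=((0,0,0),(179,255,60)); ORANGE=((8,180,120),(22,255,255)); WOOD=((10,40,150),(25,180,255))
E
python3 - <<'E'
from h import *
s,t=cam("side"),cam("top")
bs,bt=blob(s,*BLUE,(363,245),35),blob(t,*BLUE,(330,264),25)
cs,ct=cv2.minEnclosingCircle(bs),cv2.minEnclosingCircle(bt)
print("ball",cs,ct,tri(s,cs[0],t,ct[0]))
for nm,a,b in(("small",(438,265),(342,329)),("big",(471,218),(402,348))):
    x,y=cv2.minEnclosingCircle(blob(s,*BLUE,a,30)),cv2.minEnclosingCircle(blob(t,*BLUE,b,28)); print(nm,x,y,tri(s,x[0],t,y[0]))
w=(cv2.fitEllipse(blob(s,*WOOD,(357,256),45)),cv2.fitEllipse(blob(t,*WOOD,(332,262),40)));print("coaster",w,tri(s,w[0][0],t,w[1][0]))
r=(cv2.fitEllipse(blob(s,*ORANGE,(360,362),50)),cv2.fitEllipse(blob(t,*ORANGE,(205,297),40)));print("ring",r,tri(s,r[0][0],t,r[1][0]))
k=blob(t,*BLACK,(334,261),14);kc=cv2.minEnclosingCircle(k);print("cap top",kc,plane(t,kc[0],.09))
print(manip.get_obs()["clock"])
a=cv2.resize(s["frame"][195:290,310:410],None,fx=4,fy=4);b=cv2.resize(t["frame"][215:310,285:385],None,fx=4,fy=4)
cv2.imwrite("pics/crop.png",np.hstack([a,b]))
E
```

```text
ball ((362.0462951660156, 247.49073791503906), 17.63273048400879) ((329.8055419921875, 264.8055419921875), 13.677677154541016) (array([ 0.52630719, -0.02242862,  0.03430713]), np.float64(0.0007021874117935532))
small ((437.6287536621094, 262.37982177734375), 13.442352294921875) ((341.5, 329.0), 10.965956687927246) (array([ 0.40087574, -0.04527214,  0.02047295]), np.float64(0.0006119873721126982))
big ((470.06158447265625, 218.6173095703125), 22.589204788208008) ((399.1710510253906, 348.5460510253906), 20.54045867919922) (array([ 0.3647439 , -0.15508757,  0.03452989]), np.float64(0.00039886679985607845))
coaster (((356.20733642578125, 255.79144287109375), (43.18544387817383, 54.76580047607422), 88.97441101074219), ((331.0186462402344, 261.4341735839844), (47.89623260498047, 49.365108489990234), 23.963029861450195)) (array([ 0.53578787, -0.02652225,  0.00624684]), np.float64(0.0004415338156135999))
ring (((359.07684326171875, 361.4093017578125), (51.3383674621582, 54.92253112792969), 103.11005401611328), ((203.7490692138672, 296.5014953613281), (37.1570930480957, 38.84379959106445), 29.374351501464844)) (array([0.46436987, 0.21386956, 0.07581352]), np.float64(0.00019497689585621918))
cap top ((332.0, 262.0), 7.810349941253662) [ 0.5269853  -0.02335206  0.09      ]
0.2
```

View pics/crop.png

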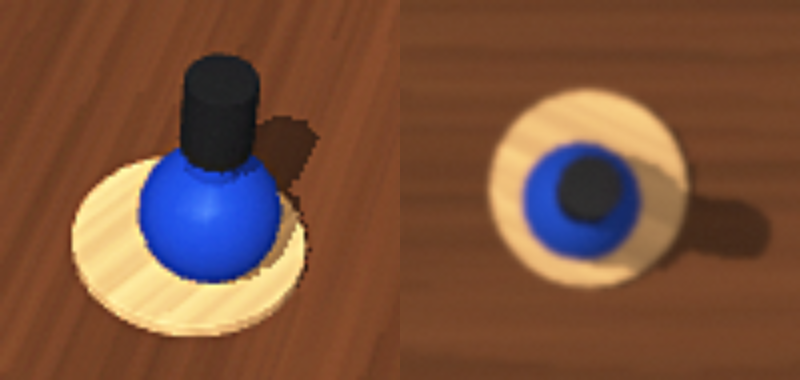

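The crop confirms the mid-sized blue flask on the coaster, slightly off its centre. The cap top's centre is at side (365.5,215), top (332.5,261.7). Next I check its height and work out the first shift.

```bash
cat >> h.py <<'E'
from scipy.spatial.transform import Rotation as Rn
def shift(target):
    o=manip.get_obs(); R=Rn.from_euler("xyz",o["tool_rot"]).as_matrix()
    return np.round(R.T@(np.array(target)-o["tcp_pos"])/0.5,4), o
E
python3 - <<'E'
from h import *
s,t=cam("side"),cam("top")
print(tri(s,(365.5,215),t,(332.5,261.7)))
print(shift((.5262,-.0228,.20))[0],shift((.5262,-.0228,.16))[0])
E
```

```text
(array([ 0.52573734, -0.02319991,  0.10761436]), np.float64(0.00027905811716627126))
[ 0.9416 -0.6771  0.0625] [ 0.9416 -0.677   0.1425]
```

>>> step_arm([
  [1,0.942,-0.677,0.0,0],
  [1,0.942,-0.677,0.0,0],
  [1,0.942,-0.677,0.0,0],
  [1,0.942,-0.677,0.0,0],
  [1,0.942,-0.677,0.0,0],
  [1,0.942,-0.677,0.0,0],
  [1,0.942,-0.677,0.0,0],
  [1,0.942,-0.677,0.0,0],
  [1,0.942,-0.677,0.0,0],
  [1,0.942,-0.677,0.0,0],
  [1,0.942,-0.677,0.14,0],
  [1,0.942,-0.677,0.14,0],
], squeeze=50)

```text
clock: 1.8
tcp_pos: [0.5225, -0.0228, 0.1578]
tool_rot: [-3.137, 0.008, 0.422]
contact_force: [-0.3, -0.3, 0.8]
finger_gap: 0.0855
finger_force: 0.0
```

Run:
```python
from h import *
s,t=cam("side"),cam("top")
cv2.imwrite("pics/near.png",np.hstack([cv2.resize(s["frame"][150:300,290:440],(400,400)),cv2.resize(t["frame"][190:330,260:400],(400,400))]))
sh,o=shift((.526,-.023,.071));print(sh,o["tcp_pos"],o["tool_rot"],o["joint_positions"])
```

```text
[ 0.002  -0.0002  0.1793] [ 0.52539868 -0.02352228  0.16067181] [-3.14019593e+00  2.82030911e-03  4.20987036e-01] [-1.24874923e-01  3.06898476e-01  1.70503985e+00 -2.98611232e-04
  1.13278992e+00  1.02506341e+00]
```

View pics/near.png

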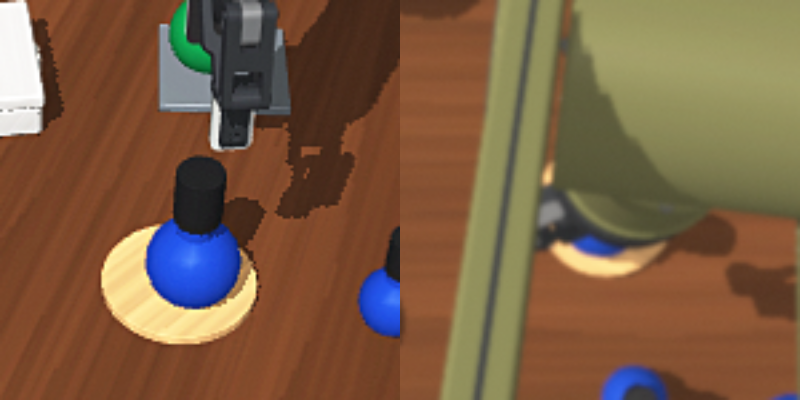

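The fingers stand above the flask. The near fingertip is at about side (377,205), right of the cap axis, so I check by projection that this is only perspective.

Run:
```python
from h import *
c=cam("side");o=manip.get_obs();R=Rn.from_euler("xyz",o["tool_rot"]).as_matrix()
T=np.linalg.inv(c["world_from_camera"])
for y in(-.0427,.0427):
  for x in (-.011,.011):
    p=o["tcp_pos"]+R@[x,y,-.013]
    print(y,x,np.round(p,3),cv2.projectPoints(p[None],cv2.Rodrigues(T[:3,:3])[0],T[:3,3],c["K"],c["d"])[0].ravel())
```

```text
-0.0427 -0.011 [0.499 0.011 0.175] [380.05497506 200.11705203]
-0.0427 0.011 [0.519 0.02  0.175] [364.81969422 200.82716311]
0.0427 -0.011 [ 0.534 -0.067  0.175] [371.02010394 163.33327249]
0.0427 0.011 [ 0.554 -0.058  0.175] [356.86070425 163.90579954]
```

The projection puts the tip within about 3 mm along the pad width, which the grip can absorb. I descend and close.

>>> step_arm([
  [1,0.001,0,0.06,0],
  [1,0.001,0,0.12,0],
  [1,0.001,0,0.179,0],
  [1,0.001,0,0.179,0],
  [1,0.001,0,0.179,0],
  [-1,0.001,0,0.179,0],
  [-1,0.001,0,0.179,0],
  [-1,0.001,0,0.179,0],
  [-1,0.001,0,0.179,0],
  [-1,0.001,0,0.179,0],
  [-1,0.001,0,0.179,0],
  [-1,0.001,0,0.179,0],
], squeeze=50)

```text
clock: 3.45
tcp_pos: [0.5273, -0.0227, 0.0725]
tool_rot: [3.141, -0.001, 0.422]
contact_force: [-0.7, 1.1, 6.0]
finger_gap: 0.0287
finger_force: 48.9
```

>>> step_arm([
  [-1,0,0,-0.03,0],
  [-1,0,0,-0.09,0],
  [-1,0,0,-0.15,0],
  [-1,0,0,-0.21,0],
  [-1,0,0,-0.24,0],
  [-1,0,0,-0.24,0],
])

```text
clock: 4.2
tcp_pos: [0.5276, -0.0228, 0.1928]
tool_rot: [3.14, -0.002, 0.422]
contact_force: [-0.1, -0.0, -2.7]
finger_gap: 0.0291
finger_force: 49.6
```

Run:
```python
from h import *
o=manip.get_obs();p=o["tcp_pos"];print(p,o["tool_rot"],o["contact_force"],o["finger_gap"],o["finger_force"])
print(shift((p[0]+.4644-.526,p[1]+.2139+.0228,p[2]))[0])
```

```text
[ 0.52755025 -0.02280861  0.19278516] [ 3.14042082e+00 -1.93962737e-03  4.21810502e-01] [-0.13042787 -0.01136821 -2.72746064] 0.029073942886841907 49.57042872905731
[ 8.140e-02 -4.823e-01 -4.000e-04]
```

Flask lifted (about 2.7 N). Next I carry it over the ring, ramping the speed.

>>> step_arm([
  [-1,0.008,-0.05,0,0],
  [-1,0.021,-0.13,0,0],
  [-1,0.036,-0.22,0,0],
  [-1,0.051,-0.31,0,0],
  [-1,0.065,-0.39,0,0],
  [-1,0.076,-0.45,0,0],
  [-1,0.081,-0.482,0,0],
  [-1,0.081,-0.482,0,0],
  [-1,0.081,-0.482,0,0],
  [-1,0.081,-0.482,0,0],
])

```text
clock: 5.45
tcp_pos: [0.4656, 0.2126, 0.1917]
tool_rot: [3.141, 0.0, 0.42]
contact_force: [-0.6, -0.2, -3.2]
finger_gap: 0.0287
finger_force: 49.8
```

Run:
```python
from h import *
s,t=cam("side"),cam("top")
cv2.imwrite("pics/over.png",np.hstack([cv2.resize(s["frame"][250:430,270:450],(400,400)),cv2.resize(t["frame"][230:360,140:270],(400,400))]))
o=manip.get_obs();print(o["clock"],o["tcp_pos"],o["tool_rot"],o["contact_force"])
try:
    for n,c,q,r in(("side",s,(359,310),60),("top",t,(205,297),45)):
        b=blob(c,*BLUE,q,r);print(n,cv2.minEnclosingCircle(b),cv2.boundingRect(b),cv2.contourArea(b))
except Exception as e: print(e)
```

```text
5.55 [0.46555582 0.21284791 0.19183736] [ 3.14138978e+00 -2.17107068e-05  4.20449784e-01] [ 0.40779531  0.25705117 -2.2773641 ]
side ((363.2272644042969, 325.8636474609375), 24.92685317993164) (339, 304, 50, 47) 1447.5
top ((197.5, 299.5), 16.507673263549805) (184, 289, 29, 23) 288.0
```

View pics/over.png

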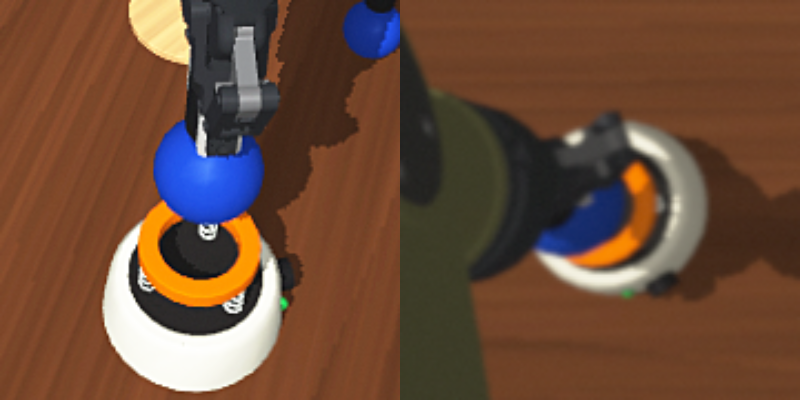

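The ball hangs above the ring: ball centre at side about (363.5,325.5), ring at (359,361). I cast that ray to the ball's height and compare with the ring centre.

Run:
```python
from h import *
s=cam("side")
for z in(.150,.153,.156): print(plane(s,(363.6,325.6),z))
b=blob(s,*BLUE,(359,310),60)[:,0].astype(float)
b=b[(b[:,1]>318)]; A=np.c_[2*b,np.ones(len(b))];x=np.linalg.lstsq(A,(b**2).sum(1),rcond=None)[0];print(x[:2],np.sqrt(x[2]+x[0]**2+x[1]**2))
print(plane(s,x[:2],.153))
```

```text
[0.46469809 0.20989953 0.15      ]
[0.46430355 0.21201965 0.153     ]
[0.46390901 0.21413978 0.156     ]
[363.14880232 331.02438609] 20.780283395937197
[0.46263392 0.21973532 0.153     ]
```

Ball and ring agree within about 2 mm. I lower to just above contact, then press gently while watching the force.

>>> step_arm([
  [-1,0,0,0.04,0],
  [-1,0,0,0.08,0],
  [-1,0,0,0.095,0],
  [-1,0,0,0.1,0],
  [-1,0,0,0.105,0],
  [-1,0,0,0.11,0],
  [-1,0,0,0.11,0],
  [-1,0,0,0.11,0],
])

```text
clock: 6.6
tcp_pos: [0.4657, 0.214, 0.1372]
tool_rot: [-3.142, -0.001, 0.422]
contact_force: [0.4, 0.7, -0.2]
finger_gap: 0.0288
finger_force: 49.9
```

>>> step_arm([
  [-1,0,0,0.004,0],
  [-1,0,0,0.008,0],
  [-1,0,0,0.012,0],
  [-1,0,0,0.016,0],
  [-1,0,0,0.02,0],
  [-1,0,0,0.024,0],
  [-1,0,0,0.025,0],
  [-1,0,0,0.025,0],
  [-1,0,0,0.025,0],
])

```text
clock: 7.72
tcp_pos: [0.4657, 0.214, 0.1248]
tool_rot: [-3.142, -0.001, 0.422]
contact_force: [-0.1, 1.8, 7.6]
finger_gap: 0.0293
finger_force: 50.7
```

Run:
```python
from h import *
s,t=cam("side"),cam("top")
cv2.imwrite("pics/press.png",np.hstack([cv2.resize(s["frame"][270:430,290:450],(400,400)),cv2.resize(t["frame"][230:360,140:270],(400,400))]))
f=np.array([manip.get_obs()["contact_force"]]);o=manip.get_obs();print(o["clock"],o["tcp_pos"],o["tool_rot"],f)
c=blob(s,*ORANGE,(360,365),55);print(cv2.boundingRect(c))
```

```text
7.825 [0.46565342 0.2139533  0.12478138] [-3.14150614e+00 -1.13807040e-03  4.21787028e-01] [[0.3236227  2.08299166 6.05318833]]
(331, 353, 56, 41)
```

View pics/press.png

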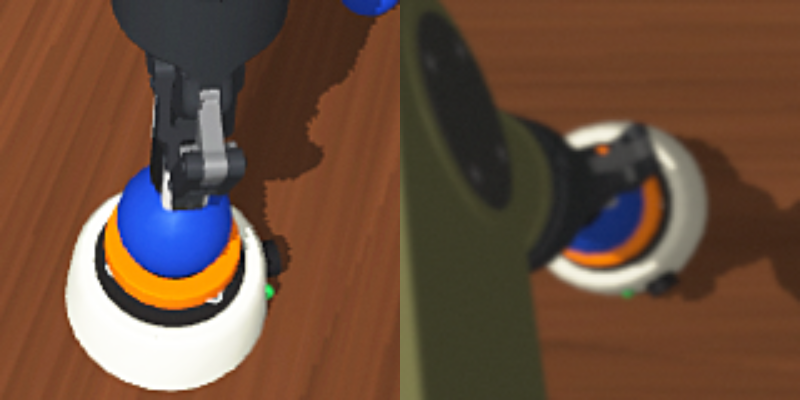

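The ball sits centred in the ring and the ring has sunk. I check how far from the ring's lower edge in the first and current pictures.

Run:
```python
from h import *
s=cam("side");a={**s,"frame":cv2.imread("pics/side0.png")}
T=np.linalg.inv(s["world_from_camera"])
r=[sum(cv2.boundingRect(blob(c,*ORANGE,(360,365),55))[1::2]) for c in(a,s)]
P=np.array([[.464,.25,.07],[.464,.25,.055]]);q=cv2.projectPoints(P,cv2.Rodrigues(T[:3,:3])[0],T[:3,3],s["K"],s["d"])[0][:,0]
print(r,"sunk mm",15*(r[1]-r[0])/(q[1,1]-q[0,1]),manip.get_obs()["contact_force"])
```

```text
[388, 394] sunk mm 15.433823790462426 [-0.64052613  1.02987801  6.24021449]
```

```bash
python3 -c "
from plant import manip
print(manip.finish_job())"
```

```text
the job is handed in; nothing more can be done
None
```

I set the mid-sized blue flask from the coaster upright into the orange ring, pressed it down about 15 mm of 20 (camera, force and arm position agree), and handed in with the fingers still holding it; no verdict came back, and I took no final picture of the other flask, mug, bell or tin.

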